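# Pack the last hexagonal nail tin into the tray

### The arm

A 6-joint arm with a two-finger parallel gripper is mounted at the origin on the work surface. World frame = base frame: x ahead of the robot, y to its left, z up, the work surface at z = 0. Lengths are in m, angles in rad, forces in N, time in s.
With the tool pointing down it reaches from about 0.425 to 0.95 m from the base axis. Payload 3.5 kg.
Tool frame: the origin (TCP) lies midway between the tips of the shut fingers; the grasp point (between the pads) lies 19 mm behind it; z points along the fingers, y is the line along which they close (so a half turn about z gives the same grasp; the last joint's range is limited). The gripper opens to 85 mm and grips with 20 to 120 N. Pads are 22 mm wide; open, the fingers measure 114 mm over their backs; the gripper's body (76 mm by 85 mm) begins 54 mm behind the grasp point. The pads swing forward as they close: fully open they stand 13 mm farther back than shut.
Start: joints at [-1.348, 0.286, 1.577, -0, 1.279, -0.15], TCP at [0.246, -0.629, 0.198] pointing down, gripper open.
Joint ranges: [-2.77, 2.77], [-0.9, 2.22], [0.21, 2.48], [-1.53, 4.67], [0.24, 2.81], [-2.84, 2.84]. Speed limits (rad/s): [2.79, 2.79, 3.14, 3.14, 3.14, 3.14].

### API

Orientations are given as a unit quaternion [x, y, z, w].
In Python, from plant import ctrl, cams, order gives the robot as it stands.
- The arm moves only by the tool move_arm, never from a script. Its argument "plan" is one flat list of numbers, 7 for each row, row after row: the shift along the world's x, y, z in mm, then the turn, a rotation vector about the world's x, y, z in degrees, then the finger opening in mm, from 0 to 85.4. A call has 1 to 12 rows; each row shifts and turns the commanded pose from where the row before left it; what a row does not reach is not made up. A row lasts 1/10 s, in which the tool goes at most 50 mm and 8.59 degrees, less where a joint would pass 70% of its speed; a pose out of reach is approached as far as the arm can. A call is refused whole if a number of a shift passes 50 or a number of a turn 8.59, either way. A call with a gripper value outside its range is refused whole. The fingers move at their own pace and stop on an object; "newtons" is the grip in N (left out, the last holds). Time passes only in rows, so rows that do not move let the fingers close. It gives the time, the measured TCP pose, the force, the opening and the grip force at its end, in the units of the state.
- ctrl.get_state(): the state, without advancing time (a new reading comes with each control period).
- cams.read_camera(name): name is "scene" or "top" or "wrist"; returns a dict with "color" (480x640x3 uint8, red, green, blue), "fov_y" (degrees; the focal length in pixels is half the picture's height over the tangent of half this angle, whatever the lens; pixels are square), "cx", "cy" (the principal point, pixels), "k1" (the pictures are not rectified: a ray, as slopes to the right and down, at radius r is drawn at 1 + k1 r^2 times it, then the intrinsics apply), "origin" and "orientation" of the camera in the world; the wrist camera has in their place "T_tool_cam" (4x4, takes a point from camera to tool coordinates, whose origin is the TCP and whose axes are the flange's). Camera axes: x right, y up, looking along -z (the intrinsics and any distortion apply to the point x, -y, -z); pixel columns grow to the right and rows downward; lengths in m; the calibration is good to about 2 mm. A picture is of the moment at which its call begins: read the wrist's pose just before it. There is no depth.
- order.sign_off(): hands the job in; it is judged then, once.
The state is a dict: "time": time; "qpos": joint angles; "dq": joint speeds; "joint_efforts": joint torques, N m; "eef_pos": TCP position; "tcp_rot": TCP orientation; "contact_force": force on the tool from outside, world axes, zero at the start; "wrist_torque": the same for the moment, N m; "opening": opening from 0.0 (shut) to 1.0 (fully open); "finger_force": force on a finger pad.
Only numpy, scipy, OpenCV 4.12 (cv2) and the standard library are available. Lean on these libraries where they do the work, as an engineer would, in place of code of your own. Each camera call takes 0.05 s, during which the arm holds its last target. There are 200 camera calls.

### The job

The last hexagonal nail tin is still in the grey bin, under the rasp. First lay the rasp flat on the black rubber mat and let go, then stand the hexagonal tin upright in the wooden tray, close-packed with the row of three: nested in a notch between two of them, its flat faces touching theirs. Keep the row of three close together, and leave the round tin in the bin.

Things in the scene. Friction and masses are not known exactly. Their poses are not given: they have to be found in the camera images.
- tray: Shallow open wooden tray, fixed: outside 152 (x) x 182 (y) x 17 mm high, walls and floor 6 mm thick. Origin at the centre of its underside, z up. Three tins stand in a row along its y, near its +x wall; its -x side (towards the robot) is empty. A tin nested in a notch has its centre at about (-12.5, +28) or (-12.5, -28) mm in the tray's xy, yaw 0 (or a multiple of 60 degrees) to the tray.
- tin_left: Same tin as spare_tin, standing in the tray as the +y one of the row of three (at the start about (36, 56.5) mm in the tray's frame, yaw 0 to the tray). Loose; origin at the centre of its underside, z up.
- tin_middle: Same tin as spare_tin, standing in the tray as the middle one of the row of three (at the start about (36, 0) mm in the tray's frame, yaw 0 to the tray). Loose; origin at the centre of its underside, z up.
- tin_right: Same tin as spare_tin, standing in the tray as the -y one of the row of three (at the start about (36, -56.5) mm in the tray's frame, yaw 0 to the tray). Loose; origin at the centre of its underside, z up.
- spare_tin: Closed hexagonal steel tin, 56 mm across flats, 65 mm across corners, 48 mm high, about 0.28 kg, loose. Origin at the centre of its underside, z up; side faces look along its y and 60 degrees to either side of that, corners at 0, 60, 120... degrees from its x. It stands in the bin near one end, under the rasp.
- round_tin: Round steel tin, 60 mm diameter, 48 mm high, loose; origin at the centre of its underside. It stands in the bin near the other end, carries the rasp's other half, and is to stay in the bin.
- rasp: Flat dark steel rasp without handle, 200 (x) x 36 (y) x 8 (z) mm, about 0.42 kg, loose. Origin at the centre of its underside. It lies on the tops of the two tins in the bin, 53 mm over the bench, along the bin's length; between the tins there is a free gap under its middle.
- bin: Open grey steel bin, fixed to the bench: outside 250 (x) x 150 (y) x 35 mm high, walls and floor 5 mm thick. Origin at the centre of its underside, z up. The two tins stand about 60 mm to either side of its centre along its x.
- mat: Flat black rubber mat fixed to the bench, 260 (x) x 120 (y) x 3 mm thick, empty. Origin at the centre of its underside, z up.
There are look-alikes about, which are no part of the job. Leave any green or turquoise look-alike of the tin_right alone.

How it is judged:
On the way:
1. the rasp lies released on the rubber mat (x of rasp in the frame of mat between -0.13 and 0.13 m and y of rasp in the frame of mat between -0.06 and 0.06 m and z of rasp in the frame of mat between -0.002 and 0.012 m and contact force between rasp and the fingers below 0.2 N and linear speed of rasp below 0.02 m/s), for 0.2 s.
At the end, for the whole second after the job is handed in: Rasp flat, its centre over the mat. All four hex tins upright in the tray: the spare one within 3.5 mm of the middle and of an outer tin, the row of three likewise, faces parallel within 0.1 rad. Round tin in the bin. All released, at rest (all of step 1 and z of tin_left in the frame of tray between 0.002 and 0.01 m and angle between each of tin_left, tin_middle, tin_right, spare_tin's own z axis and vertical below 0.06 rad and linear speed of each of tin_left, tin_middle, tin_right, spare_tin below 0.02 m/s and z of tin_middle in the frame of tray between 0.002 and 0.01 m and z of tin_right in the frame of tray between 0.002 and 0.01 m and z of spare_tin in the frame of tray between 0.002 and 0.01 m and contact force between spare_tin and the fingers below 0.2 N and x of spare_tin in the frame of tray between -0.07 and 0.07 m and y of spare_tin in the frame of tray between -0.085 and 0.085 m and horizontal distance between each of tin_left, spare_tin and tin_middle below 0.0595 m and horizontal distance between tin_middle and tin_right below 0.0595 m and (angle between the x axis of tin_left and the x axis of tin_middle, either way round below 0.1 rad or angle between the x axis of tin_left and the x axis of tin_middle, either way round between 0.947 and 1.147 rad) and (angle between the x axis of tin_middle and the x axis of tin_right, either way round below 0.1 rad or angle between the x axis of tin_middle and the x axis of tin_right, either way round between 0.947 and 1.147 rad) and (angle between the x axis of spare_tin and the x axis of tin_middle, either way round below 0.1 rad or angle between the x axis of spare_tin and the x axis of tin_middle, either way round between 0.947 and 1.147 rad) and (horizontal distance between spare_tin and tin_left below 0.0595 m or horizontal distance between spare_tin and tin_right below 0.0595 m) and x of round_tin in the frame of bin between -0.125 and 0.125 m and y of round_tin in the frame of bin between -0.075 and 0.075 m and z of round_tin in the frame of bin between 0 and 0.06 m); the robot touches nothing.
It also fails if it takes over 58 s, if anything falls off the work surface, if the arm or the gripper's body presses on something with over 40 N, if the wrist force passes 120 N, or if a joint passes its speed limit or range.

## Working session

There is one attempt and no reset: what is moved stays moved. The work goes in short steps, Python scripts to look and compute and a tool call to move; the robot and the scene stay as the last step left them, time stands still between calls to the robot, and variables do not carry over. Pictures are saved under pics/ and viewed, at most 10 in all, crops included, and the job is handed in when it is done.

Besides the shell and the picture viewer there is one more tool, called after "Request:" by a JSON object that holds its "api" and its "payload". move_arm: Moves the arm, as the interface text tells. Its arguments: {"type":"object","properties":{"plan":{"type":"array","items":{"type":"number"}},"newtons":{"type":"number"}},"required":["plan"]}

```bash
ls; mkdir -p pics
cat > h.py <<'E'
import numpy as np,cv2
from scipy.spatial.transform import Rotation as R
from plant import ctrl,cams,order
def shot(n,save=None):
    s=ctrl.get_state(); c=cams.read_camera(n)
    if n=='wrist':
        T=np.eye(4);T[:3,:3]=R.from_quat(s['tcp_rot']).as_matrix();T[:3,3]=s['eef_pos'];T=T@np.array(c['T_tool_cam'])
        c['M'],c['o']=T[:3,:3],T[:3,3]
    else: c['M'],c['o']=R.from_quat(c['orientation']).as_matrix(),np.array(c['origin'])
    if save: cv2.imwrite('pics/'+save,c['color'][:,:,::-1])
    return c
def K(c):
    f=240/np.tan(np.radians(c['fov_y'])/2);return np.array([[f,0,c['cx']],[0,f,c['cy']],[0,0,1.]])
def topl(c,uv,z):
    uv=np.array(uv,float).reshape(-1,1,2)
    p=cv2.undistortPoints(uv,K(c),np.array([c['k1'],0,0,0.]),None,None).reshape(-1,2) if 0 else und(c,uv.reshape(-1,2))
    d=np.c_[p[:,0],-p[:,1],-np.ones(len(p))]@c['M'].T
    return c['o']+d*((z-c['o'][2])/d[:,2])[:,None]
def und(c,uv):
    k=K(c);q=(uv-k[:2,2])/k[0,0];p=q.copy()
    for _ in range(30): p=q/(1+c['k1']*(p**2).sum(1,keepdims=True))
    return p
def proj(c,X):
    x=(np.atleast_2d(X)-c['o'])@c['M'];p=np.c_[x[:,0],-x[:,1]]/-x[:,2:]
    p=p*(1+c['k1']*(p**2).sum(1,keepdims=True));k=K(c);return p*k[0,0]+k[:2,2]
E
python3 - <<'E'
from h import *
for n in('scene','top'):
    c=shot(n,n+'0.png');print(n,c['o'],c['M'].round(2).tolist(),c['fov_y'],c['k1'])
print(ctrl.get_state())
E
```

```text
pics
scene [ 0.85538343 -0.38575798  0.75965445] [[0.79, -0.52, 0.33], [0.61, 0.67, -0.43], [0.01, 0.54, 0.84]] 54.92082517865799 0.024497096537095156
top [ 0.41420217 -0.02033236  0.83563415] [[0.11, 0.97, -0.21], [-0.99, 0.11, -0.02], [0.01, 0.21, 0.98]] 53.49308981963287 -0.12080656113128332
{'time': 0.1, 'qpos': array([-1.34801622e+00,  2.87101924e-01,  1.57806664e+00,  4.14537681e-05,
        1.27860035e+00, -1.50047617e-01]), 'dq': array([-0.00040243, -0.00135382, -0.00351357,  0.00034253, -0.00136865,
        0.00140872]), 'joint_efforts': array([ 6.54622818e-04, -4.07293117e+01, -2.93698525e+01, -9.94282937e-05,
        3.41341962e-03,  1.90025327e-05]), 'eef_pos': array([ 0.24572527, -0.62795436,  0.1962495 ]), 'tcp_rot': array([ 9.82675722e-01,  1.85330089e-01, -1.97338874e-05, -1.08813538e-03]), 'contact_force': array([1.45455149, 0.05031353, 0.77452549]), 'wrist_torque': array([0.01571797, 0.0271057 , 0.03765246]), 'finger_force': 0.0, 'opening': 1.0025652205273432}
```

View pics/top0.png

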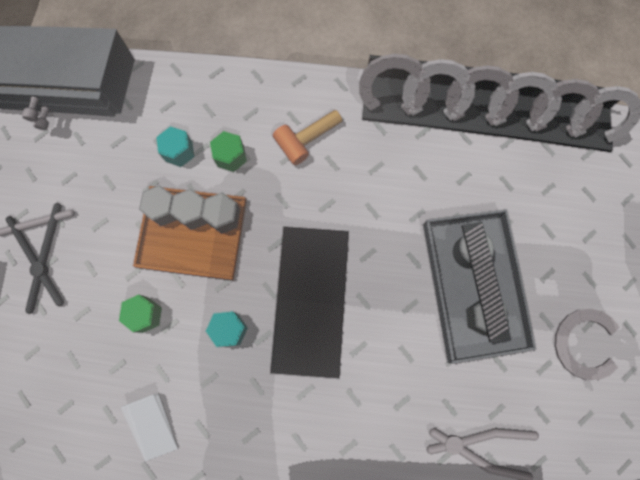

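View pics/scene0.png

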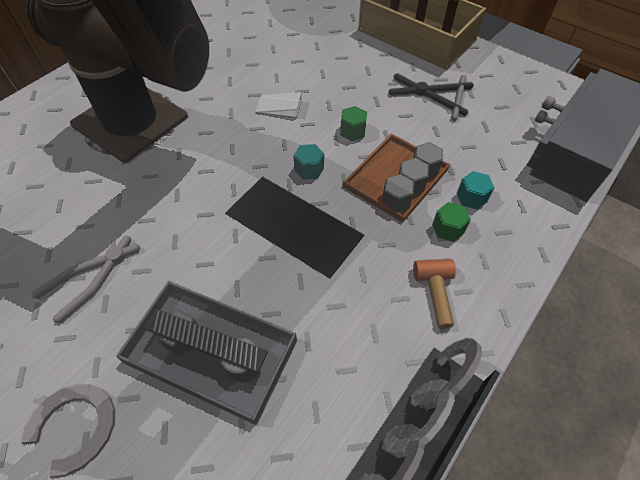

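Top view: bin at (480,285) with the rasp across it. The hexagonal tin is at its robot-side end (485,318) and the round one at (472,250). Tray at (190,232) with the grey row at (158,205), (188,209), (220,212); black mat at (310,302).
Could be taken for the spare tin: turquoise (174,146) and (227,329), green (228,151) and (139,313), round tin (472,250), row tins. I choose the grey hexagon in the bin at (485,318), and check it in a crop.

Run:
```python
from h import *
c=shot('top');s=shot('scene')
a=cv2.resize(c['color'][195:375,405:555],None,fx=3.2,fy=3.2,interpolation=cv2.INTER_CUBIC)
b=cv2.resize(c['color'][170:290,120:260],None,fx=2.2,fy=2.2,interpolation=cv2.INTER_CUBIC)
o=np.zeros((576,800,3),np.uint8);o[:a.shape[0],:a.shape[1]]=a;o[:b.shape[0],490:490+b.shape[1]]=b
cv2.imwrite('pics/crop.png',o[:,:,::-1])
def rect(c,m,z,name):
    m=cv2.morphologyEx(m.astype(np.uint8),cv2.MORPH_OPEN,np.ones((3,3)))
    cs,_=cv2.findContours(m,0,1);k=max(cs,key=cv2.contourArea).reshape(-1,2)
    P=topl(c,k,z)[:,:2];r=cv2.minAreaRect((P*1000).astype(np.float32));print(name,np.round(r[0],1),np.round(r[1],1),round(r[2],1))
for n,c in(('top',c),('scene',s)):
    I=c['color'].astype(int);mx=I.max(2)
    m=mx<40
    if n=='top': m[:,:260]=0;m[:,360:]=0;m[:220]=0;m[390:]=0
    else: m[:170]=0;m[285:]=0;m[:,:215]=0;m[:,370:]=0
    rect(c,m,.003,n+' mat')
    H=cv2.cvtColor(c['color'],cv2.COLOR_RGB2HSV)
    m=(H[:,:,0]<18)&(H[:,:,1]>110)
    if n=='top': m[:180]=0;m[:,260:]=0
    else: m[:130]=0;m[225:]=0;m[:,:340]=0;m[:,460:]=0
    rect(c,m,.012,n+' tray')
```

```text
Traceback (most recent call last):
ValueError: max() iterable argument is empty
```

View pics/crop.png

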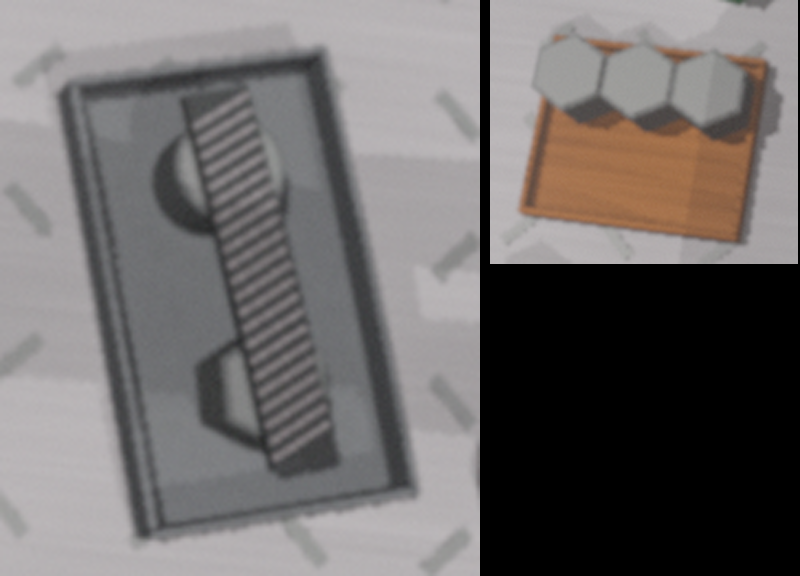

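The crop confirms the choice: hexagonal corners on the tin at crop (230,390), and a round tin at (230,180). Rasp corners are at about (182,98), (248,85), (340,465), (272,475).

Run:
```python
from h import *
c=shot('top');s=shot('scene')
def rep(n,px,z,c=c):
    P=topl(c,px,z)[:,:2]*1000;r=cv2.minAreaRect(P.astype(np.float32))
    d=P[-1]-P[0] ;print(n,P.mean(0).round(1),'sides',np.linalg.norm(P-np.roll(P,1,0),axis=1).round(1),'ang of P0->P3',np.degrees(np.arctan2(*d[::-1])).round(1))
cr=lambda a:np.array(a)/3.2+[405,195]-.34
ct=lambda a:(np.array(a)-[490,0])/2.2+[120,170]-.27
rep('bin',cr([(65,88),(325,52),(413,490),(140,535)]),.035)
rep('rasp',cr([(182,98),(248,85),(340,465),(272,475)]),.061)
rep('mat',[(283,227),(348,230),(340,377),(271,374)],.003)
rep('rasp_sc',[(159,307),(153,331),(253,371),(261,345)],.061,s)
rep('mat_sc',[(264,177),(226,213),(331,277),(364,236)],.003,s)
rep('bin_sc',[(171,282),(118,356),(254,424),(297,335)],.035,s)
rep('tray_sc',[(395,136),(343,182),(404,219),(449,163)],.017,s)
print('trayBL,BR,TR',(topl(c,ct([(521,211),(742,242),(766,62)]),.017)*1000).round(1).tolist())
print('tins',(topl(c,ct([(571,73),(640,82),(710,92)]),.054)*1000).round(1).tolist())
# tin tops by mask
for n,c,box in(('top',c,(185,232,138,240)),('scene',s,(138,210,380,446))):
    I=c['color'].astype(int);H=cv2.cvtColor(c['color'],cv2.COLOR_RGB2HSV)
    y0,y1,x0,x1=box;print(n,[I[p[::-1]].tolist() for p in ([(158,203),(188,208),(218,210),(150,250),(310,300)] if n=='top' else [(428,152),(414,170),(398,188),(390,165),(290,220)])])
```

```text
bin [ 544.1 -280.4] sides [241.  150.1 242.4 150.8] ang of P0->P3 -166.4
rasp [ 545.8 -283.8] sides [200.7  37.3 203.6  36.6] ang of P0->P3 -163.2
mat [488.1   4.4] sides [258.5 117.2 257.8 117.7] ang of P0->P3 -177.2
rasp_sc [ 546.8 -280.5] sides [184.   41.8 176.6  42.2] ang of P0->P3 16.9
mat_sc [489.8   6.9] sides [256.4 119.3 257.7 113.3] ang of P0->P3 1.5
bin_sc [ 550. -283.] sides [245.6 146.9 248.5 151.6] ang of P0->P3 14.0
tray_sc [586.9 234.6] sides [135.9 180.5 151.8 185.6] ang of P0->P3 1.1
trayBL,BR,TR [[510.2, 322.3, 17.0], [506.7, 139.7, 17.0], [655.6, 142.5, 17.0]]
tins [[618.9, 288.1, 54.0], [617.6, 231.5, 54.0], [615.7, 175.1, 54.0]]
top [[156, 155, 154], [157, 156, 154], [153, 153, 151], [169, 120, 84], [56, 53, 55]]
scene [[118, 119, 118], [118, 118, 118], [106, 106, 106], [124, 82, 57], [39, 38, 38]]
```

Sizes and both views agree: rasp (546,-283), long axis at 16.8°; mat (489,5); tray (583,232), yaw about 1°. Moving over the rasp.

Request:
{"api": "move_arm", "payload": {"plan": [30,34.5,-3,0,0,-0.5,85,30,34.5,-3,0,0,-0.5,85,30,34.5,-3,0,0,-0.5,85,30,34.5,-3,0,0,-0.5,85,30,34.5,-3,0,0,-0.5,85,30,34.5,-3,0,0,-0.5,85,30,34.5,-3,0,0,-0.5,85,30,34.5,-3,0,0,-0.5,85,30,34.5,-3,0,0,-0.5,85,30,34.5,-3,0,0,0,85,0,0,0,0,0,0,85], "newtons": 60}}

```text
time: 1.4
eef_pos: [0.5484, -0.2791, 0.167]
tcp_rot: [0.989, 0.15, 0.0, -0.001]
contact_force: [-0.2, 0.1, 0.3]
opening: 0.994
finger_force: 0.0
```

Run:
```python
from h import *
c=shot('wrist','w1.png');s=ctrl.get_state();print(s['time'],s['eef_pos'],s['tcp_rot'],c['fov_y'],c['o'])
```

```text
1.45 [ 0.54707164 -0.2811952   0.16713522] [ 9.88855810e-01  1.48876017e-01 -2.23796365e-04 -2.60929829e-04] 70.21986265202582 [ 0.62232483 -0.25771239  0.34414064]
```

View pics/w1.png

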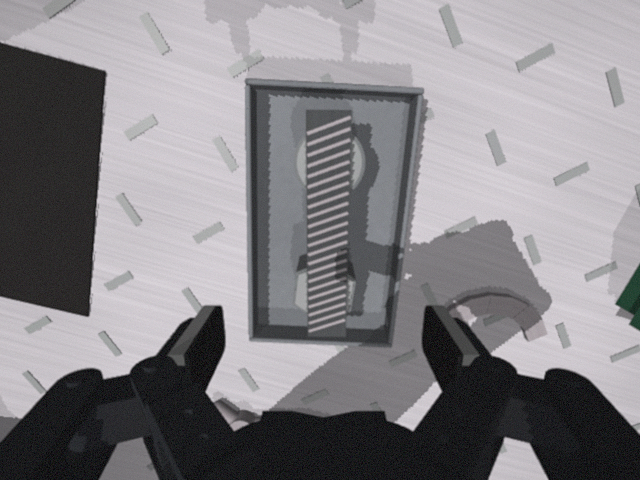

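Wrist view: rasp with corners at about (306,110), (351,110), (346,332), (309,335), round tin at the far end (330,160), hexagonal tin at the near end (323,290); fingers either side.

Run:
```python
from h import *
c=shot('wrist')
P=topl(c,[(306,110),(351,110),(346,332),(309,335)],.061)[:,:2]*1000
print(P.round(1).tolist(),P.mean(0)); a=(P[0]+P[1]-P[2]-P[3])/2;print(np.linalg.norm(a),np.degrees(np.arctan2(a[1],a[0])))
s=ctrl.get_state();print(s['eef_pos'],R.from_quat(s['tcp_rot']).as_matrix()[:,0])
```

```text
[[638.1, -240.5], [648.3, -273.8], [461.4, -331.2], [448.0, -298.8]] [ 548.9308816  -286.07498763]
197.16447504723564 17.060068741559753
[ 0.54628228 -0.28265655  0.16733458] [ 9.56270711e-01  2.92482471e-01 -5.76136621e-04]
```

Request:
{"api": "move_arm", "payload": {"plan": [1,-1.5,-35,0,0,0,85,0,0,-35,0,0,0,85,0,0,-35,0,0,0,85,0,0,-22,0,0,0,85,0,0,-3,0,0,0,85,0,0,0,0,0,0,20,0,0,0,0,0,0,20,0,0,0,0,0,0,20,0,0,0,0,0,0,20,0,0,0,0,0,0,20,0,0,0,0,0,0,20], "newtons": 60}}

```text
time: 2.6
eef_pos: [0.5471, -0.2852, 0.038]
tcp_rot: [0.989, 0.147, 0.0, 0.0]
contact_force: [-0.3, -0.1, 0.9]
opening: 0.239
finger_force: 0.0
```

Run:
```python
from h import *
c=shot('wrist');t=shot('scene')
b=np.hstack([cv2.resize(c['color'][80:480,140:540],(400,400)),cv2.resize(t['color'][220:440,90:310],(400,400))])
cv2.imwrite('pics/w2.png',b[:,:,::-1]);print(ctrl.get_state())
```

```text
{'time': 2.7, 'qpos': array([-6.44739362e-01,  3.35307247e-01,  1.83030194e+00, -2.99296281e-05,
        9.75788434e-01,  6.31642219e-01]), 'dq': array([-0.00051622,  0.0035953 ,  0.00082972,  0.00048423,  0.00263428,
       -0.00097661]), 'joint_efforts': array([-1.09927420e-02, -3.82557142e+01, -2.50542516e+01, -4.63513188e-04,
       -1.26525745e-03, -6.04603019e-05]), 'eef_pos': array([ 0.54695147, -0.28503926,  0.03766445]), 'tcp_rot': array([9.89183312e-01, 1.46684580e-01, 5.96811948e-05, 7.81114653e-05]), 'contact_force': array([-0.09021283, -0.58032394, -0.9317168 ]), 'wrist_torque': array([-0.03777806,  0.03044633,  0.0241567 ]), 'finger_force': 0.0, 'opening': 0.2328025534564141}
```

View pics/w2.png

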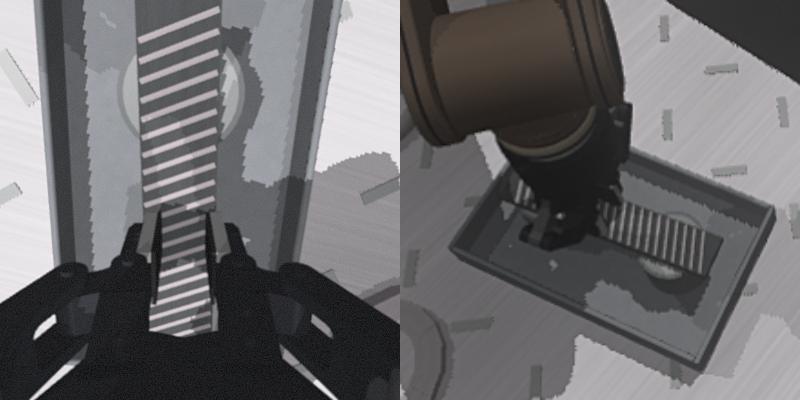

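Run:
```python
from h import *
c=shot('wrist')
s=ctrl.get_state();M=R.from_quat(s['tcp_rot']).as_matrix();p=np.array(s['eef_pos'])
def L(v):return p+M@np.array(v)
img=cv2.resize(c['color'][250:450,240:440],(800,800)[:2],interpolation=cv2.INTER_CUBIC)[:600].copy()
for v,col in(([0,.01,0],(255,0,0)),([0,-.01,0],(255,0,0)),([.011,.01,-.019],(0,255,0)),([.011,-.01,-.019],(0,255,0)),([.011,.018,-.019],(0,0,255)),([.011,-.018,-.019],(0,0,255)),([.011,.01,-.0],(255,255,0)),([.011,-.01,-.0],(255,255,0))):
    q=(proj(c,L(v))[0]-[240,250])*4;print(v,q.round());cv2.circle(img,tuple(int(x) for x in q),4,col,-1)
cv2.imwrite('pics/w3.png',img[:,:,::-1])
print(np.array(c['T_tool_cam']).round(3))
```

```text
[0, 0.01, 0] [395. 131.]
[0, -0.01, 0] [253. 131.]
[0.011, 0.01, -0.019] [403. 111.]
[0.011, -0.01, -0.019] [243. 111.]
[0.011, 0.018, -0.019] [467. 111.]
[0.011, -0.018, -0.019] [179. 111.]
[0.011, 0.01, -0.0] [396.  58.]
[0.011, -0.01, -0.0] [252.  58.]
[[-0.001  0.955  0.296  0.077]
 [ 1.     0.001  0.     0.001]
 [-0.     0.296 -0.955 -0.177]
 [ 0.     0.     0.     1.   ]]
```

View pics/w3.png

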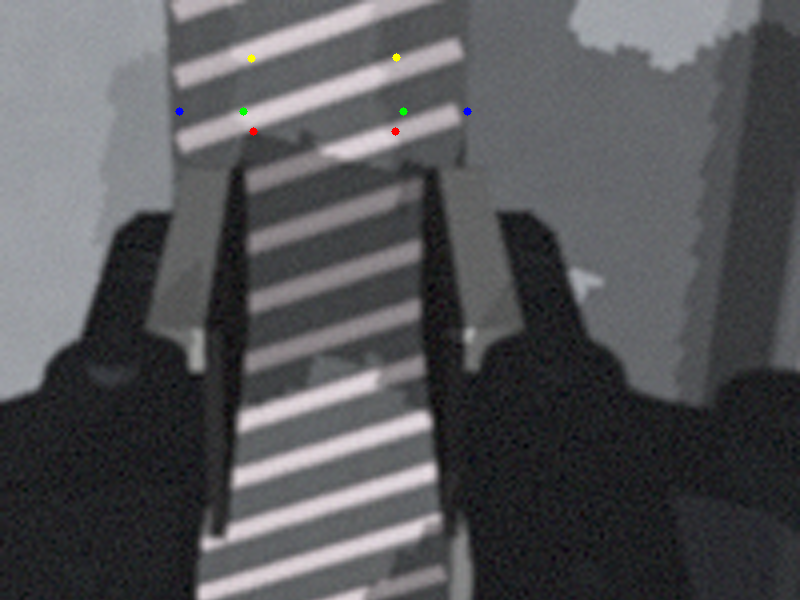

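The pads (tips at crop (235,170) and (435,170)) are seen in front of the rasp and hide its edges. So the fingers shut above it: the real tips sit about 30 mm or more behind the stated TCP. I'll open, go lower in small checked steps and close again.

Request:
{"api": "move_arm", "payload": {"plan": [0,0,0,0,0,0,85,0,0,0,0,0,0,85,0,0,0,0,0,0,85,0,0,0,0,0,0,85,0,0,-8,0,0,0,85,0,0,-7,0,0,0,85,0,0,0,0,0,0,85,0,0,-5,0,0,0,85,0,0,0,0,0,0,85]}}

```text
time: 3.65
eef_pos: [0.5464, -0.2848, 0.0166]
tcp_rot: [0.989, 0.147, -0.001, -0.001]
contact_force: [-0.2, 0.5, 0.6]
opening: 0.995
finger_force: 0.0
```

Run:
```python
from h import *
c=shot('wrist');t=shot('scene')
b=np.hstack([cv2.resize(c['color'][80:480,120:520],(400,400)),cv2.resize(t['color'][240:400,110:270],(400,400),interpolation=cv2.INTER_CUBIC)])
cv2.imwrite('pics/w4.png',b[:,:,::-1])
```

```text
(no output)
```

View pics/w4.png

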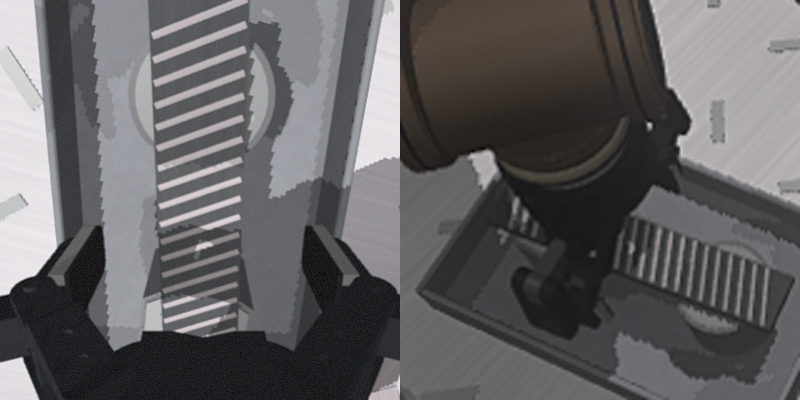

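The fingers now straddle the rasp in the free gap (left crop: pads at (100,228) and (305,228), rasp at 160–240). Closing.

Request:
{"api": "move_arm", "payload": {"plan": [0,0,0,0,0,0,10,0,0,0,0,0,0,10,0,0,0,0,0,0,10,0,0,0,0,0,0,10,0,0,0,0,0,0,10,0,0,0,0,0,0,10], "newtons": 60}}

```text
time: 4.35
eef_pos: [0.5472, -0.2851, 0.0181]
tcp_rot: [0.989, 0.147, 0.0, 0.0]
contact_force: [-0.2, 1.2, 3.8]
opening: 0.399
finger_force: 60.7
```

Held: 34 mm and 60 N. Lifting and carrying it to the mat.

Request:
{"api": "move_arm", "payload": {"plan": [0,0,10,0,0,0,10,0,0,30,0,0,0,10,0,0,35,0,0,0,10,-7.4,36,5,0,0,-1.8,10,-7.4,36,0,0,0,-1.8,10,-7.4,36,0,0,0,-1.8,10,-7.4,36,0,0,0,-1.8,10,-7.4,36,0,0,0,-1.8,10,-7.4,36,0,0,0,-1.8,10,-7.4,36,-20,0,0,-1.8,10,-7.4,36,-20,0,0,-1.8,10,0,0,-10,0,0,0,10], "newtons": 60}}

```text
time: 5.55
eef_pos: [0.4832, 0.0069, 0.0443]
tcp_rot: [1.0, 0.023, -0.004, -0.001]
contact_force: [-0.4, 0.6, -4.4]
opening: 0.399
finger_force: 61.2
```

Run:
```python
from h import *
c=shot('wrist');t=shot('scene')
b=np.hstack([cv2.resize(c['color'][80:480,120:520],(400,400)),cv2.resize(t['color'][110:310,180:380],(400,400),interpolation=cv2.INTER_CUBIC)])
cv2.imwrite('pics/w5.png',b[:,:,::-1]);s=ctrl.get_state();print(s['eef_pos'],s['contact_force'],s['opening'],s['finger_force'],s['wrist_torque'])
```

```text
[0.48494573 0.00392088 0.04499672] [ 0.2998455  -0.00669971 -4.44793858] 0.40097596194234425 61.18353009223938 [-0.04703888  0.05547393 -0.07020838]
```

View pics/w5.png

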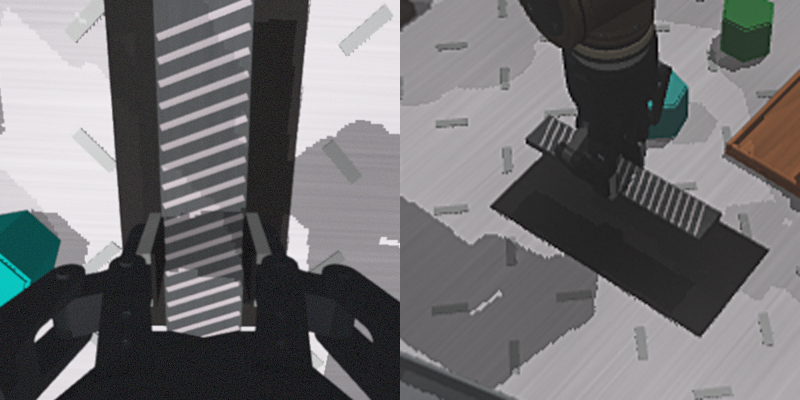

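The rasp is held level over the mat, clear of the turquoise look-alike. Lowering, slowly at the end.

Request:
{"api": "move_arm", "payload": {"plan": [2,0,-25,0,0,0,10,0,0,-25,0,0,0,10,0,0,-12,0,0,0,10,0,0,-5,0,0,0,10,0,0,0,0,0,0,10]}}

```text
time: 6.15
eef_pos: [0.4898, 0.0023, -0.0195]
tcp_rot: [1.0, 0.021, -0.0, 0.0]
contact_force: [-0.2, -0.6, -3.5]
opening: 0.402
finger_force: 61.2
```

Request:
{"api": "move_arm", "payload": {"plan": [0,0,-3,0,0,0,10,0,0,-2,0,0,0,10,0,0,0,0,0,0,10]}}

```text
time: 6.45
eef_pos: [0.4901, 0.0028, -0.024]
tcp_rot: [1.0, 0.022, 0.0, 0.0]
contact_force: [-0.3, 0.2, -3.6]
opening: 0.397
finger_force: 61.2
```

Request:
{"api": "move_arm", "payload": {"plan": [0,0,-3,0,0,0,10,0,0,-2,0,0,0,10,0,0,0,0,0,0,10]}}

```text
time: 6.75
eef_pos: [0.4893, 0.003, -0.0298]
tcp_rot: [1.0, 0.022, -0.0, -0.0]
contact_force: [0.7, 0.1, -4.3]
opening: 0.398
finger_force: 61.2
```

Request:
{"api": "move_arm", "payload": {"plan": [0,0,-2,0,0,0,10,0,0,0,0,0,0,10]}}

```text
time: 6.95
eef_pos: [0.4899, 0.0029, -0.0314]
tcp_rot: [1.0, 0.021, 0.0, 0.0]
contact_force: [0.2, -0.0, -4.3]
opening: 0.394
finger_force: 61.8
```

Request:
{"api": "move_arm", "payload": {"plan": [0,0,-2,0,0,0,10,0,0,0,0,0,0,10]}}

```text
time: 7.15
eef_pos: [0.4899, 0.0029, -0.0315]
tcp_rot: [1.0, 0.022, -0.001, -0.0]
contact_force: [-5.8, 0.4, 11.6]
opening: 0.395
finger_force: 70.0
```

Request:
{"api": "move_arm", "payload": {"plan": [0,0,-1,0,0,0,10,0,0,0,0,0,0,10]}}

```text
time: 7.35
eef_pos: [0.4899, 0.0028, -0.0315]
tcp_rot: [1.0, 0.022, -0.001, -0.0]
contact_force: [-9.8, 0.6, 19.1]
opening: 0.399
finger_force: 73.8
```

Contact at TCP z = -31.5 mm, which matches my offset (35 mm from TCP to rasp underside). Easing off, releasing and rising.

Request:
{"api": "move_arm", "payload": {"plan": [0,0,2.5,0,0,0,10,0,0,0,0,0,0,60,0,0,0,0,0,0,60,0,0,0,0,0,0,60,0,0,3,0,0,0,60,0,0,30,0,0,0,60,0,0,40,0,0,0,60,0,0,45,0,0,0,85,0,0,45,0,0,0,85,0,0,30,0,0,0,85]}}

```text
time: 8.35
eef_pos: [0.491, 0.0027, 0.165]
tcp_rot: [1.0, 0.022, 0.003, 0.001]
contact_force: [-0.6, -0.0, 0.1]
opening: 1.0
finger_force: 0.0
```

Run:
```python
from h import *
s=ctrl.get_state();print(s['eef_pos'],s['qpos'])
c=shot('top')
a=cv2.resize(c['color'][195:375,405:555],None,fx=2.6,fy=2.6,interpolation=cv2.INTER_CUBIC)
b=cv2.resize(c['color'][180:400,250:400],None,fx=1.5,fy=1.5,interpolation=cv2.INTER_CUBIC)
o=np.zeros((470,640,3),np.uint8);o[:a.shape[0],:a.shape[1]]=a;o[:b.shape[0],400:400+b.shape[1]]=b
cv2.imwrite('pics/t2.png',o[:,:,::-1])
```

```text
[0.49104013 0.00265904 0.16501756] [-2.01560255e-01 -1.00044396e-01  2.05368324e+00  4.03780625e-05
  1.18282053e+00  1.32620281e+00]
```

View pics/t2.png

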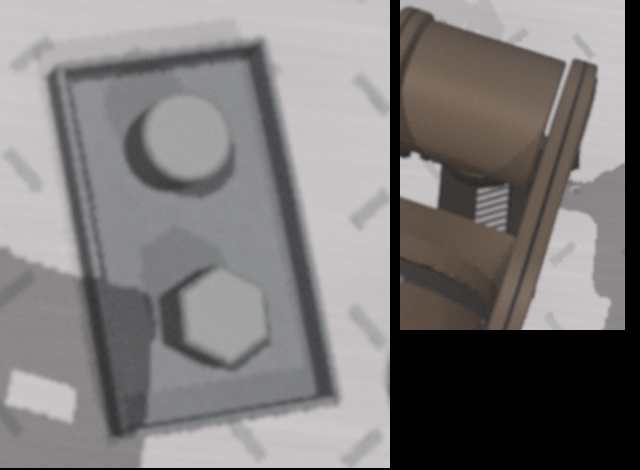

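The bin now shows the hexagonal tin with its top at crop (225,316) and the round tin at (187,138), both still standing. Measuring the hexagon's centre and yaw, and the row.

```bash
cat >> h.py <<'E'
def blob(c,seed,tol=14,er=0):
    I=cv2.GaussianBlur(c['color'],(3,3),0);m=np.zeros((482,642),np.uint8)
    cv2.floodFill(I.copy(),m,tuple(int(v) for v in seed),0,(tol,)*3,(tol,)*3,4|cv2.FLOODFILL_FIXED_RANGE|cv2.FLOODFILL_MASK_ONLY|(255<<8))
    m=cv2.morphologyEx(m[1:-1,1:-1],cv2.MORPH_OPEN,np.ones((3,3)))
    k=max(cv2.findContours(m,0,1)[0],key=cv2.contourArea);return cv2.convexHull(k).reshape(-1,2).astype(float)
def hexfit(c,seed,z,tol=14):
    P=topl(c,blob(c,seed,tol),z)[:,:2]*1000;m=cv2.moments(P.astype(np.float32))
    ctr=np.array([m['m10'],m['m01']])/m['m00']
    # resample the outline, 6th harmonic gives the corner direction
    Q=np.vstack([P,P[:1]]);t=np.r_[0,np.cumsum(np.linalg.norm(np.diff(Q,axis=0),axis=1))]
    u=np.linspace(0,t[-1],720,endpoint=False);W=np.c_[np.interp(u,t,Q[:,0]),np.interp(u,t,Q[:,1])]-ctr
    th=np.arctan2(W[:,1],W[:,0]);r=np.linalg.norm(W,axis=1)
    h=np.sum(r*np.exp(6j*th)*np.abs(np.gradient(np.unwrap(th))))
    return ctr.round(1),round(np.degrees(np.angle(h)/6),1),'area/2716:',round(m['m00']/2716,3)
E
python3 - <<'E'
from h import *
c=shot('top');s=shot('scene')
sp=np.array([225,316])/2.6+[405,195]
for tol in(10,14,20):
    print(tol,'top',hexfit(c,sp,.053,tol))
    p=proj(s,[topl(c,sp,.053)[0]])[0]
    print('  scene',p.round(),hexfit(s,p,.053,tol))
    for q in((158,203),(188,208),(218,210)): print('  row',hexfit(c,q,.054,tol))
    for q in((428,152),(414,170),(398,188)): print('  rowS',hexfit(s,q,.054,tol))
E
```

```text
10 top (array([ 491. , -297.9]), np.float64(8.6), 'area/2716:', 0.723)
  scene [173. 327.] (array([ 489.4, -296.5]), np.float64(10.1), 'area/2716:', 0.755)
  row (array([679.9, 124.1]), np.float64(-29.7), 'area/2716:', 4.74)
  row (array([623.3, 235.4]), np.float64(0.6), 'area/2716:', 0.826)
  row (array([621.1, 179.1]), np.float64(-1.1), 'area/2716:', 0.741)
  rowS (array([619.8, 295. ]), np.float64(-3.2), 'area/2716:', 0.744)
  rowS (array([618.6, 236.4]), np.float64(-0.8), 'area/2716:', 0.729)
  rowS (array([618.2, 179.3]), np.float64(-1.8), 'area/2716:', 0.719)
14 top (array([ 491.2, -298.2]), np.float64(8.9), 'area/2716:', 0.759)
  scene [173. 327.] (array([ 489.4, -296.4]), np.float64(11.0), 'area/2716:', 0.784)
  row (array([718.5, 137.3]), np.float64(2.6), 'area/2716:', 10.463)
  row (array([624.2, 235.2]), np.float64(-0.0), 'area/2716:', 0.879)
  row (array([621.3, 179.2]), np.float64(-1.8), 'area/2716:', 0.78)
  rowS (array([620. , 294.7]), np.float64(-1.6), 'area/2716:', 0.76)
  rowS (array([619. , 236.6]), np.float64(-2.5), 'area/2716:', 0.76)
  rowS (array([618.1, 179.9]), np.float64(-2.6), 'area/2716:', 0.771)
20 top (array([ 491.3, -298.1]), np.float64(9.7), 'area/2716:', 0.816)
  scene [173. 327.] (array([ 489.2, -296.4]), np.float64(9.4), 'area/2716:', 0.829)
  row (array([ 358.4, -429.6]), np.float64(-4.4), 'area/2716:', 27.376)
  row (array([624.8, 292.6]), np.float64(3.9), 'area/2716:', 1.027)
  row (array([624.4, 292.3]), np.float64(4.3), 'area/2716:', 1.004)
  rowS (array([619.3, 294.8]), np.float64(-0.1), 'area/2716:', 0.82)
  rowS (array([619. , 236.5]), np.float64(-0.9), 'area/2716:', 0.798)
  rowS (array([618.3, 179.8]), np.float64(0.4), 'area/2716:', 0.801)
```

Both views agree: spare tin at about (490,-297), corner yaw about 10°. Row middle at about (620,235), tray yaw about -1°. I'll grip across the face pair at about 100°, which ends up along the tray's y. Moving over it.

Request:
{"api": "move_arm", "payload": {"plan": [0,-37,0,0,0,1,85,0,-38,0,0,0,1,85,0,-38,0,0,0,1,85,0,-37,0,0,0,1,85,0,-38,0,0,0,1,85,0,-38,0,0,0,1,85,0,-37,0,0,0,0.7,85,0,-37,0,0,0,0.7,85,0,0,0,0,0,0,85,0,0,0,0,0,0,85]}}

```text
time: 9.5
eef_pos: [0.4885, -0.2969, 0.1588]
tcp_rot: [0.996, 0.085, -0.001, -0.002]
contact_force: [0.3, -0.3, 1.1]
opening: 0.994
finger_force: 0.0
```

Run:
```python
from h import *
c=shot('wrist','w6.png');s=ctrl.get_state();print(s['time'],s['eef_pos'],np.degrees(np.arctan2(*R.from_quat(s['tcp_rot']).as_matrix()[1::-1,0])))
p=proj(c,[.490,-.297,.053])[0];print(p)
for tol in(10,15,20,25): print(hexfit(c,p,.053,tol))
t=shot('top')
def rep(n,px,z,c):
    print(n,(topl(c,px,z)*1000).round(1).tolist())
```

```text
9.55 [ 0.4888064  -0.29610647  0.15909846] 9.83083099210174
[322.90181534 231.63782268]
(array([ 492.3, -296.9]), np.float64(10.7), 'area/2716:', 0.756)
(array([ 492.3, -296.8]), np.float64(10.5), 'area/2716:', 0.77)
(array([ 492.2, -296.8]), np.float64(10.4), 'area/2716:', 0.798)
(array([ 492.2, -296.8]), np.float64(10.4), 'area/2716:', 0.811)
```

Wrist view agrees: (492,-297), yaw 10.4°. Going down and gripping.

Request:
{"api": "move_arm", "payload": {"plan": [3,-0.7,-35,0,0,0.5,85,0,0,-45,0,0,0,85,0,0,-45,0,0,0,85,0,0,-35,0,0,0,85,0,0,-14,0,0,0,85,0,0,-5,0,0,0,85,0,0,0,0,0,0,40,0,0,0,0,0,0,40,0,0,0,0,0,0,40,0,0,0,0,0,0,40,0,0,0,0,0,0,40], "newtons": 50}}

```text
time: 10.7
eef_pos: [0.4944, -0.2991, -0.0154]
tcp_rot: [0.996, 0.09, 0.002, 0.001]
contact_force: [0.5, 0.3, 7.0]
opening: 0.651
finger_force: 55.9
```

Gripped (55.6 mm, 56 N). Lifting out and carrying to just short of the notch between the middle and right tins.

Request:
{"api": "move_arm", "payload": {"plan": [0,0,10,0,0,0,40,0,0,35,0,0,0,40,0,0,45,0,0,0,40,0,0,20,0,0,0,40]}}

```text
time: 11.1
eef_pos: [0.4939, -0.299, 0.0963]
tcp_rot: [0.996, 0.09, 0.002, 0.002]
contact_force: [0.2, -0.2, -1.6]
opening: 0.65
finger_force: 55.3
```

Request:
{"api": "move_arm", "payload": {"plan": [5,41,0,0,0,-1,40,5,42,0,0,0,-1,40,5,42,0,0,0,-1,40,5,42,0,0,0,-1,40,5,42,0,0,0,-1,40,5,42,0,0,0,-1,40,5,42,0,0,0,-1,40,5,42,0,0,0,-1,40,5,42,0,0,0,-1,40,5,42,0,0,0,-1,40,5,42,0,0,0,-1,40,5,41,0,0,0,-0.4,40]}}

```text
time: 12.3
eef_pos: [0.5518, 0.2057, 0.0917]
tcp_rot: [1.0, -0.009, -0.001, 0.0]
contact_force: [1.2, -1.1, -1.9]
opening: 0.647
finger_force: 55.0
```

Request:
{"api": "move_arm", "payload": {"plan": [5,0,0,0,0,0,40,0,0,0,0,0,0,40]}}

```text
time: 12.5
eef_pos: [0.5573, 0.2047, 0.0916]
tcp_rot: [1.0, -0.008, -0.0, 0.0]
contact_force: [0.7, 0.1, -2.1]
opening: 0.648
finger_force: 55.1
```

Run:
```python
from h import *
s=ctrl.get_state();c=shot('wrist');M=R.from_quat(s['tcp_rot']).as_matrix();p=np.array(s['eef_pos'])*1000
print(s['time'],p.round(1),np.degrees(np.arctan2(M[1,0],M[0,0])),s['opening'],s['finger_force'],s['contact_force'])
cv2.imwrite('pics/w7.png',c['color'][:,:,::-1])
for q in([.6185,.2925,.054],[.6185,.235,.054],[.6175,.1785,.054]):
    u=proj(c,q)[0];print(u.round())
    for tol in(10,16,24): print('  ',hexfit(c,u,.054,tol))
z=p[2]/1000+.0204+.048
u=proj(c,np.r_[p[:2]/1000,z])[0];print('held',u.round(),hexfit(c,u+[0,-15],z,14))
```

```text
12.5 [557.3 204.7  91.6] -0.9102258126931565 0.6481678664389228 55.10921359062195 [ 0.73672665  0.10912545 -2.11078898]
[178. 169.]
   (array([621.9, 291.5]), np.float64(-0.5), 'area/2716:', 0.785)
   (array([621.9, 291.6]), np.float64(-0.5), 'area/2716:', 0.801)
   (array([621.9, 291.7]), np.float64(-0.7), 'area/2716:', 0.817)
[271. 168.]
   (array([621.3, 235.2]), np.float64(-0.7), 'area/2716:', 0.793)
   (array([621.2, 235.1]), np.float64(-0.4), 'area/2716:', 0.812)
   (array([621.2, 235.3]), np.float64(-0.4), 'area/2716:', 0.832)
[363. 168.]
   (array([619.7, 173.3]), np.float64(9.8), 'area/2716:', 0.623)
   (array([619.7, 173.4]), np.float64(9.5), 'area/2716:', 0.638)
   (array([620.5, 177.8]), np.float64(-0.4), 'area/2716:', 0.814)
held [322. 358.] (array([553.6, 198.8]), np.float64(-22.2), 'area/2716:', 0.407)
```

View pics/w7.png

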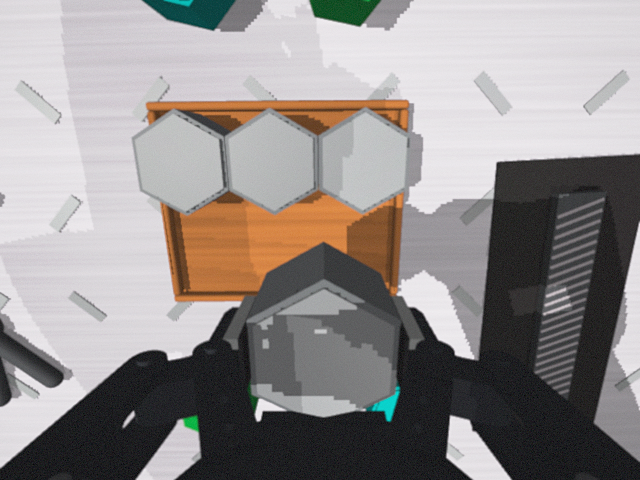

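The view shows the tin held level with its top corner at (323,281), sides at x 249 and 398, the row intact at (180,161), (271,161), (364,161), and the rasp flat on the mat at right. Working out the held tin's centre.

Run:
```python
from h import *
s=ctrl.get_state();c=shot('wrist');p=np.array(s['eef_pos'])*1000
z=p[2]/1000+.0204+.048
P=topl(c,[(323,281),(248,322),(250,393),(322,417),(397,393),(399,321)],z)[:,:2]*1000
print(p.round(1),P.round(1).tolist(),P.mean(0).round(1),'widths',np.linalg.norm(P[:3]-P[3:],axis=1).round(1))
for i in range(3):
    d=P[i]-P[i+3];print(np.degrees(np.arctan2(d[1],d[0])).round(1))
```

```text
[557.1 203.8  91.5] [[588.0, 202.7], [572.5, 229.9], [541.6, 231.8], [529.5, 204.2], [540.5, 175.0], [571.9, 175.8]] [557.3 203.2] widths [58.5 63.6 63.7]
-1.4
59.8
118.4
```

Request:
{"api": "move_arm", "payload": {"plan": [10.5,3.4,0,0,0,0.3,40,0,0,-30,0,0,0,40,0,0,-35,0,0,0,40,0,0,-25,0,0,0,40,0,0,-8,0,0,0,40,0,0,-4,0,0,0,40,0,0,0,0,0,0,40]}}

```text
time: 13.3
eef_pos: [0.5692, 0.2073, -0.0092]
tcp_rot: [1.0, -0.007, 0.001, -0.0]
contact_force: [0.5, 0.2, -2.3]
opening: 0.648
finger_force: 55.0
```

Request:
{"api": "move_arm", "payload": {"plan": [0,0,-2,0,0,0,40,0,0,-1,0,0,0,40,0,0,0,0,0,0,40]}}

```text
time: 13.6
eef_pos: [0.5688, 0.2077, -0.0121]
tcp_rot: [1.0, -0.006, 0.001, -0.0]
contact_force: [-0.2, 0.3, -3.0]
opening: 0.646
finger_force: 55.0
```

Request:
{"api": "move_arm", "payload": {"plan": [0,0,-1,0,0,0,40,0,0,-1,0,0,0,40,0,0,0,0,0,0,40]}}

```text
time: 13.9
eef_pos: [0.5685, 0.2077, -0.0143]
tcp_rot: [1.0, -0.006, 0.0, -0.0]
contact_force: [-0.8, 0.7, 0.8]
opening: 0.651
finger_force: 55.3
```

Request:
{"api": "move_arm", "payload": {"plan": [0,0,-0.8,0,0,0,40,0,0,0,0,0,0,40]}}

```text
time: 14.1
eef_pos: [0.5685, 0.2077, -0.0144]
tcp_rot: [1.0, -0.006, -0.0, 0.0]
contact_force: [-3.6, 0.3, 6.4]
opening: 0.646
finger_force: 56.1
```

Floor contact at the expected height. Pushing into the notch in small steps.

Request:
{"api": "move_arm", "payload": {"plan": [1,0,0.7,0,0,0,40,1,0,0,0,0,0,40,1,0,0,0,0,0,40,0,0,0,0,0,0,40]}}

```text
time: 14.5
eef_pos: [0.5713, 0.2078, -0.0143]
tcp_rot: [1.0, -0.006, -0.0, -0.0]
contact_force: [-2.6, -0.6, 5.5]
opening: 0.645
finger_force: 55.9
```

Request:
{"api": "move_arm", "payload": {"plan": [1,0,0,0,0,0,40,0.5,0,0,0,0,0,40,0,0,0,0,0,0,40]}}

```text
time: 14.8
eef_pos: [0.5726, 0.2079, -0.0144]
tcp_rot: [1.0, -0.006, -0.0, -0.0]
contact_force: [-3.9, 1.2, 5.4]
opening: 0.646
finger_force: 56.0
```

```bash
cat > row.py <<'E'
from h import *
s=ctrl.get_state();c=shot('wrist');print(np.array(s['eef_pos'])*1000)
for q in([.622,.2917,.054],[.622,.235,.054],[.621,.178,.054],[.582,.2075,.054]):
    u=proj(c,q)[0]; print(u.round(),[hexfit(c,u,.054,t) for t in(16,24,32)])
E
python3 row.py
```

```text
[572.62675799 207.87136357 -14.36046602]
[ 67. 232.] [(array([621.3, 290.7]), np.float64(-2.4), 'area/2716:', 0.784), (array([621.2, 290.7]), np.float64(-2.3), 'area/2716:', 0.793), (array([621.1, 290.7]), np.float64(-2.2), 'area/2716:', 0.801)]
[237. 230.] [(array([621.2, 235. ]), np.float64(-0.5), 'area/2716:', 0.821), (array([621.1, 235.1]), np.float64(-0.6), 'area/2716:', 0.833), (array([621.9, 235.4]), np.float64(-1.3), 'area/2716:', 0.882)]
[410. 231.] [(array([618.9, 181.8]), np.float64(-0.6), 'area/2716:', 0.553), (array([608. , 157.8]), np.float64(-16.7), 'area/2716:', 1.848), (array([609.1, 157.6]), np.float64(-15.5), 'area/2716:', 1.959)]
[322. 335.] [(array([569.7, 205.3]), np.float64(-8.7), 'area/2716:', 0.477), (array([569. , 209.4]), np.float64(-7.7), 'area/2716:', 0.612), (array([609.4, 230.8]), np.float64(-13.8), 'area/2716:', 4.656)]
```

Request:
{"api": "move_arm", "payload": {"plan": [1,0,0,0,0,0,40,0,0,0,0,0,0,40]}}

```text
time: 15.05
eef_pos: [0.5733, 0.2079, -0.0144]
tcp_rot: [1.0, -0.006, -0.001, -0.0]
contact_force: [-5.7, -0.5, 6.6]
opening: 0.644
finger_force: 56.1
```

```bash
python3 row.py
```

```text
[573.25742284 207.8726968  -14.35817753]
[ 67. 234.] [(array([621.3, 290.7]), np.float64(-2.4), 'area/2716:', 0.787), (array([621.2, 290.7]), np.float64(-2.4), 'area/2716:', 0.794), (array([621.2, 290.7]), np.float64(-2.2), 'area/2716:', 0.805)]
[237. 232.] [(array([621.2, 235. ]), np.float64(-0.5), 'area/2716:', 0.823), (array([621.2, 235.1]), np.float64(-0.7), 'area/2716:', 0.836), (array([621.9, 235.4]), np.float64(-0.9), 'area/2716:', 0.889)]
[410. 233.] [(array([619.3, 182.1]), np.float64(0.4), 'area/2716:', 0.536), (array([620.9, 166.7]), np.float64(15.0), 'area/2716:', 1.078), (array([609.4, 157.5]), np.float64(-16.2), 'area/2716:', 1.934)]
[322. 337.] [(array([570.1, 208.5]), np.float64(-9.9), 'area/2716:', 0.579), (array([595.3, 216.3]), np.float64(-25.6), 'area/2716:', 1.888), (array([605.9, 209.2]), np.float64(17.5), 'area/2716:', 5.789)]
```

The force grows and the arm lags just at the expected touching distance. One more small push to seat it.

Request:
{"api": "move_arm", "payload": {"plan": [0.7,0,0,0,0,0,40,0,0,0,0,0,0,40]}}

```text
time: 15.3
eef_pos: [0.5733, 0.2079, -0.0143]
tcp_rot: [1.0, -0.006, -0.002, 0.0]
contact_force: [-7.0, 0.1, 7.8]
opening: 0.646
finger_force: 56.3
```

Request:
{"api": "move_arm", "payload": {"plan": [0.7,0,0,0,0,0,40,0,0,0,0,0,0,40]}}

```text
time: 15.5
eef_pos: [0.5737, 0.2079, -0.0143]
tcp_rot: [1.0, -0.006, -0.002, 0.0]
contact_force: [-7.7, -0.3, 8.7]
opening: 0.65
finger_force: 56.5
```

Request:
{"api": "move_arm", "payload": {"plan": [0,0,0.7,0,0,0,40,1,0,0,0,0,0,40,0,0,0,0,0,0,40]}}

```text
time: 15.8
eef_pos: [0.5743, 0.2079, -0.0143]
tcp_rot: [1.0, -0.006, -0.002, 0.0]
contact_force: [-6.5, 0.9, 5.6]
opening: 0.65
finger_force: 56.0
```

Request:
{"api": "move_arm", "payload": {"plan": [1,0,0,0,0,0,40,0,0,0,0,0,0,40]}}

```text
time: 16.0
eef_pos: [0.575, 0.2079, -0.0143]
tcp_rot: [1.0, -0.006, -0.003, 0.0]
contact_force: [-7.7, 0.5, 6.8]
opening: 0.649
finger_force: 56.2
```

```bash
python3 row.py
```

```text
[574.95983687 207.90008861 -14.29972612]
[ 68. 240.] [(array([621.3, 290.8]), np.float64(-2.5), 'area/2716:', 0.791), (array([621.2, 290.9]), np.float64(-2.4), 'area/2716:', 0.799), (array([621.2, 290.9]), np.float64(-2.5), 'area/2716:', 0.808)]
[238. 238.] [(array([623. , 235.2]), np.float64(-0.6), 'area/2716:', 0.824), (array([623. , 235.3]), np.float64(-0.5), 'area/2716:', 0.837), (array([623.4, 235.4]), np.float64(-0.7), 'area/2716:', 0.896)]
[410. 238.] [(array([621., 182.]), np.float64(0.9), 'area/2716:', 0.536), (array([625.8, 178.8]), np.float64(0.5), 'area/2716:', 0.734), (array([611.3, 157.2]), np.float64(-15.7), 'area/2716:', 1.933)]
[322. 342.] [(array([572. , 208.5]), np.float64(-9.6), 'area/2716:', 0.583), (array([594.4, 208.4]), np.float64(19.8), 'area/2716:', 1.367), (array([607.5, 208.7]), np.float64(17.2), 'area/2716:', 5.734)]
```

The middle and right tins have shifted 1.8 mm with the push while spacing is still about 56 mm, so the faces touch. Releasing gently and rising.

Request:
{"api": "move_arm", "payload": {"plan": [-0.6,0,0.3,0,0,0,50,0,0,0,0,0,0,64,0,0,0,0,0,0,64,0,0,0,0,0,0,64,-2,0,5,0,0,0,64,0,0,15,0,0,0,64,0,0,30,0,0,0,64,0,0,40,0,0,0,64,-10,0,40,0,0,0,64,-20,0,20,0,0,0,64,0,0,0,0,0,0,64]}}

```text
time: 17.15
eef_pos: [0.5461, 0.2084, 0.1418]
tcp_rot: [1.0, -0.006, 0.005, -0.001]
contact_force: [-0.2, 0.5, -0.1]
opening: 0.751
finger_force: 0.0
```

```bash
python3 row.py
python3 - <<'E'
from h import *
c=shot('wrist')
for n,q in(('rasp',[[.39,-.015,.011]]),): pass
t=shot('scene')
for z,q in((.054,[.622,.2917]),(.054,[.623,.235]),(.054,[.622,.178]),(.054,[.574,.2077])):
    print('scene',hexfit(t,proj(t,[*q,z])[0]+[0,0],z,14))
E
```

```text
[546.10238727 208.41536161 141.84596884]
[210. 144.] [(array([621.8, 291.7]), np.float64(-0.5), 'area/2716:', 0.8), (array([656.9, 282.5]), np.float64(-20.3), 'area/2716:', 6.409), (array([644.4, 282.5]), np.float64(-24.0), 'area/2716:', 8.958)]
[286. 143.] [(array([621.9, 236.5]), np.float64(-1.4), 'area/2716:', 0.724), (array([622.8, 235.2]), np.float64(-0.7), 'area/2716:', 0.801), (array([622.7, 235.3]), np.float64(-0.9), 'area/2716:', 0.827)]
[362. 144.] [(array([621.9, 177.8]), np.float64(-0.7), 'area/2716:', 0.8), (array([621.8, 177.9]), np.float64(-1.0), 'area/2716:', 0.828), (array([621.8, 178. ]), np.float64(-1.1), 'area/2716:', 0.858)]
[323. 196.] [(array([573.8, 207.6]), np.float64(-0.5), 'area/2716:', 0.803), (array([573.8, 207.5]), np.float64(-1.3), 'area/2716:', 0.828), (array([573.8, 207.7]), np.float64(-1.2), 'area/2716:', 0.856)]
scene (array([619.4, 294.7]), np.float64(-1.2), 'area/2716:', 0.819)
scene (array([620. , 236.6]), np.float64(-1.3), 'area/2716:', 0.679)
scene (array([619.6, 179.4]), np.float64(-1.0), 'area/2716:', 0.743)
scene (array([571.7, 209.5]), np.float64(-0.3), 'area/2716:', 0.73)
```

Distances by wrist view: spare–middle 56.2, spare–right 56.5, middle–right 57.3, left–middle 56.5 mm, all below 59.5, with yaws within about 1°. The last picture showed the rasp flat on the mat. Handing in.

```bash
python3 -c "
from plant import order
print(order.sign_off())"
```

```text
the job is handed in; nothing more can be done
None
```

I handed the job in (no verdict came back): the rasp was set down flat on the mat, and the spare hex tin was released in the notch between the middle and right tins, with camera-measured gaps of about 1 mm or less; the round tin was left in the bin.

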